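# Fit the spindle spacer and hold the lock key in

### The arm

A 6-joint arm with a two-finger parallel gripper is mounted at the origin on a cart in front of the work surface, level with it; the furniture and walls round the work are solid. World frame = base frame: x ahead of the robot, y to its left, z up, the work surface at z = 0. Lengths are in m, angles in degrees, forces in N, time in s.
With the tool pointing down it reaches from about 0.35 to 1 m from the base axis. Payload 7.1 kg.
Tool frame: the origin (TCP) lies on the centre line of the jaws, within the pads' length; the fingertips stand 25 mm ahead of it and the grasp point (between the pads) lies 6 mm ahead of it; z points along the fingers, y is the line along which they close (so a half turn about z gives the same grasp; the last joint's range is limited). The gripper opens to 85 mm and grips with 20 to 120 N. Pads are 22 mm wide; open, the fingers measure 114 mm over their backs; the gripper's body (76 mm by 85 mm) begins 54 mm behind the grasp point. The pads swing forward as they close: fully open they stand 13 mm farther back than shut.
Start: joints at [-65.374, 24.242, 93.386, -0, 62.372, -1.089], TCP at [0.271, -0.563, 0.256] pointing down, gripper open.
Joint ranges: [-172.04, 172.04], [-51.8, 120.97], [4.93, 147.93], [-75.15, 255.16], [6.16, 154.13], [-145.62, 145.62]. Speed limits (degrees/s): [136.94, 136.94, 172.46, 180, 180, 180].

### API

Orientations are given as [roll, pitch, yaw] about the fixed x, y, z axes, in that order (R = Rz(yaw) Ry(pitch) Rx(roll)).
In Python, from station import arm, vision gives the robot as it stands. The module is installed in compiled form; this text tells all that it offers.
- The arm moves only by the tool drive_tool, never from a script. Its argument "plan" is a list of rows, each a list of 7 numbers: the shift along the tool's x, y, z in units of 0.5 m (1.0 is 0.5 m), then the turn, a rotation vector about the tool's x, y, z in units of 0.5 rad (1.0 is 0.5 rad), then the gripper command: -1 is shut, 1 is fully open, values between are in proportion. A call has 1 to 8 rows; each row is the pose to reach, as a shift and turn from the pose commanded when the call began, along the tool's axes at that moment; what a row does not reach only later rows make up. A row lasts 1/10 s, in which the tool goes at most 50 mm and 8.59 degrees, less where a joint would pass 70% of its speed; a pose out of reach is approached as far as the arm can. A call with a number of a shift or a turn outside -1 to 1 is refused whole. A call with a gripper value outside its range is refused whole. The fingers move at their own pace and stop on an object; "squeeze" is the grip in N (left out, the last holds). Time passes only in rows, so rows that repeat a pose let the fingers close. It gives the time, the measured TCP pose, the force, the opening and the grip force at its end, in the units of the state.
- arm.sense(): the state, without advancing time (a new reading comes with each control period).
- vision.snapshot(name): name is "scene" or "top" or "wrist"; returns a dict with "img" (420x560x3 uint8, red, green, blue), "range_z" (420x560 float32, m along the optical axis (not along the pixel's ray), 0 where there is no reading), "fov_y" (degrees; the focal length in pixels is half the picture's height over the tangent of half this angle, whatever the lens; pixels are square), "cx", "cy" (the principal point, pixels), "rvec" (rotation vector, rad) and "tvec" (3), from world to camera coordinates, as OpenCV has them. Camera axes: x right, y down, z forward; pixel columns grow to the right and rows downward; lengths in m; the calibration is good to about 2 mm. A picture is of the moment at which its call begins.
- arm.job_done(): hands the job in; it is judged then, once.
The state is a dict: "clock": time; "q": joint angles; "qvel": joint speeds; "tau": joint torques, N m; "position": TCP position; "tool_rot": TCP orientation; "wrist_force": force on the tool from outside, world axes, zero at the start; "moment": the same for the moment, N m; "width": finger opening in m; "gripper_force": force on a finger pad.
Only numpy, scipy, OpenCV 4.12 (cv2) and the standard library are available. Lean on these libraries where they do the work, as an engineer would, in place of code of your own. Each camera call takes 0.05 s, during which the arm holds its last target. There are 200 camera calls.

### The job

First slide the steel spacer sleeve over the upright spindle of the grey spindle head until it sits flat on the shoulder, and let go of it. Then take the lock key out of the wooden holder, pass its blade down through the narrow slot in the head's steel cover and press it in against the spring until its collar is down on the cover; finish while still holding the key pressed in, so that a colleague can do up the spindle nut. Leave the tape roll, paint pot and eraser where they are.

Things in the scene. Friction and masses are not known exactly. Their poses are not given: they have to be found in the camera images.
- spacer_center (a point): centre (half-way up) of the spacer: a plain loose steel sleeve standing on its end on the table, 40 mm outside diameter, 23 mm bore, 28 mm high, 0.12 kg; its z axis is the bore axis
- seat (a point): on the spindle head (fixed grey casting, 96 x 208 mm, 60 mm high): point on the spindle axis at the top face of its shoulder (36 mm diameter), 66 mm above the table, where the spacer's underside must sit. The spindle, 20 mm diameter, stands 40 mm above it, its last 6 mm tapered to 15 mm. z up, y along the head's long side; the slot lies 110 mm to the -y side
- spacer_home (a point): the point on the spindle axis 14 mm above the seat, where the spacer's centre is when it is fully down; axes as at the seat
- slot_mouth (a point): centre of the slot at the top face of the head's steel cover, 60 mm above the table. The slot goes straight down through the 12 mm cover, 22 mm long along this point's x, 8 mm wide along its y (each 2 mm more than the key blade), edge chamfered 1.5 mm; wider inside below. z up
- key_grip (a point): centre of the black grip of the lock key (loose, 70 g), which stands upright in a slot of a fixed wooden block 70 x 70 x 45 mm, its collar on the block's top; it lifts straight out. Grip 26 mm along this point's x, 14 mm along y (close the fingers along y), 44 mm high; below it a steel collar 32 x 18 x 5 mm, then the blade. z up; turned half round it is the same
- key_collar (a point): centre of the underside of the lock key's collar, 27 mm below key_grip; below it the steel blade, 20 mm along x, 6 mm along y, 42 mm long, with a rounded lower edge. Axes as key_grip
- lock_bolt (a joint): the spring-loaded bolt inside the head under the slot, pressed by the blade's tip: 0 when out, growing in m as it is pressed down. The blade meets it 30 mm below the cover's top face; with the collar on the cover it reads about 0.012. The spring pushes back with about 3 N at first and 7 N fully in, and lifts the key again if it is let go
- tape_roll: bystander: roll of masking tape lying flat, 104 mm across, 25 mm high; origin under its centre
- paint_pot: bystander: small white paint pot, 39 mm diameter, 50 mm high; origin under its centre
- eraser: bystander: eraser in a sleeve, 21 x 45 x 13 mm; origin under its centre
Things that resemble listed ones, but are neither listed nor needed, are in the scene too. Leave any blue or green look-alike of the part that bears key_grip alone.

How it is judged (in metres and radians):
On the way, in this order (a step that is already met when the one before it is completed fails the run):
1. the spacer sits down on the spindle's shoulder and is let go (distance between spacer_center and spacer_home below 0.004 m and angle between the z axis of spacer_center and the z axis of seat, either way round below 0.08 rad and contact force between the fingers and spacer below 0.1 N), for 0.2 s.
2. the key's blade is in the slot and presses the bolt down (value of joint lock_bolt above 0.007 m and distance between key_collar and slot_mouth below 0.0055 m), for 0.2 s.
At the end, for the whole second after the job is handed in: the spacer is fully down on the spindle shoulder (centre within 4 mm of its seated place, axes within 0.08 rad) and untouched; the key is upright (0.12 rad) in the slot with its collar within 5.5 mm of the slot mouth, the bolt is pressed at least 7 mm, and the fingers still hold the key (all of step 1 and all of step 2 and contact force between the arm and spacer below 0.1 N and angle between key_grip's own z axis and vertical below 0.12 rad and contact force between the fingers and lock_key above 2 N); the arm keeps its last pose, push and grip.
It fails at once if the tape roll, paint pot or eraser is moved more than 2 cm (distance of any of tape_roll, paint_pot, eraser from where it was at the start of the episode above 0.02 m).
It also fails if it takes over 67 s, if anything falls off the work surface, if the arm or the gripper's body presses on something with over 40 N, if the wrist force passes 120 N, or if a joint passes its speed limit or range.

## Working session

There is one attempt and no reset: what is moved stays moved. The work goes in short steps, Python scripts to look and compute and a tool call to move; the robot and the scene stay as the last step left them, time stands still between calls to the robot, and variables do not carry over. Pictures are saved under pics/ and viewed, at most 10 in all, crops included, and the job is handed in when it is done.

Besides the shell and the picture viewer there is one more tool, called after "Emit:" as a command line: name --pt "numbers of a row" for each row, then --argument value for the rest. drive_tool: Moves the arm, as the interface text tells. Its arguments: {"type":"object","properties":{"plan":{"type":"array"},"squeeze":{"type":"number"}},"required":["plan"]}

```bash
mkdir -p pics; cat > h.py <<'E'
import numpy as np, cv2
from station import arm, vision
from scipy.spatial.transform import Rotation as Ro
def snap(n):
    s=vision.snapshot(n); R=cv2.Rodrigues(np.array(s['rvec'],float))[0]; t=np.array(s['tvec'],float).ravel()
    f=210/np.tan(np.radians(s['fov_y'])/2)
    s.update(R=R,t=t,f=f); return s
def save(s,p,crop=None,k=1):
    im=s['img'][:,:,::-1]
    if crop: x0,y0,x1,y1=crop; im=im[y0:y1,x0:x1]
    cv2.imwrite('pics/'+p,cv2.resize(im,None,fx=k,fy=k,interpolation=cv2.INTER_CUBIC))
def ray(s,u,v,z):
    d=s['R'].T@np.array([(u-s['cx'])/s['f'],(v-s['cy'])/s['f'],1]); c=-s['R'].T@s['t']
    return c+d*(z-c[2])/d[2]
def cloud(s):
    v,u=np.mgrid[:420,:560]; Z=s['range_z']
    P=np.stack([(u-s['cx'])/s['f']*Z,(v-s['cy'])/s['f']*Z,Z],-1)
    return (P-s['t'])@s['R']
def move(target,yaw_err=0):
    "shift in tool units to world target"
    st=arm.sense(); R=Ro.from_euler('xyz',st['tool_rot'],degrees=True)
    return R.inv().apply(np.array(target)-st['position'])/0.5
E
python3 - <<'E'
from h import *
for n in('top','scene'):
    s=snap(n); save(s,n+'0.png',k=1.4); print(n,-s['R'].T@s['t'],s['f'],s['cx'],s['cy'])
print(arm.sense())
E
```

```text
top [ 0.31256295 -0.00368879  1.0564101 ] 445.9529886813314 287.6199361091778 206.53056672736324
scene [0.15239187 0.67897824 0.66714746] 396.72812144242266 286.1718006043928 207.77588786749686
{'clock': 0.1, 'q': array([-6.53734317e+01,  2.42810347e+01,  9.34290149e+01, -2.74824202e-04,
        6.23710359e+01, -1.08949147e+00]), 'qvel': array([-0.04484237, -0.19479159, -0.30902926,  0.07051848, -0.00743244,
       -0.04290533]), 'tau': array([-8.22618040e-04, -5.58423686e+01, -2.82447571e+01, -6.34502840e-05,
        2.95824168e-03,  3.14500187e-05]), 'position': array([ 0.27101125, -0.5626607 ,  0.25559924]), 'tool_rot': array([-1.79918925e+02, -1.29850276e-03,  2.57161865e+01]), 'wrist_force': array([-0.30541758,  0.75019666, -0.73231899]), 'moment': array([-0.00185463, -0.02342259,  0.0117149 ]), 'gripper_force': 0.0, 'width': 0.0857211610461749}
```

View pics/top0.png

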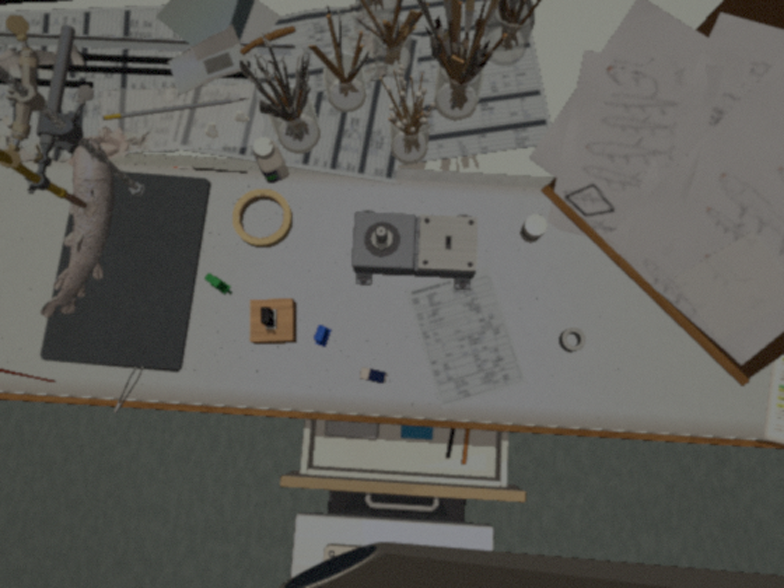

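View pics/scene0.png

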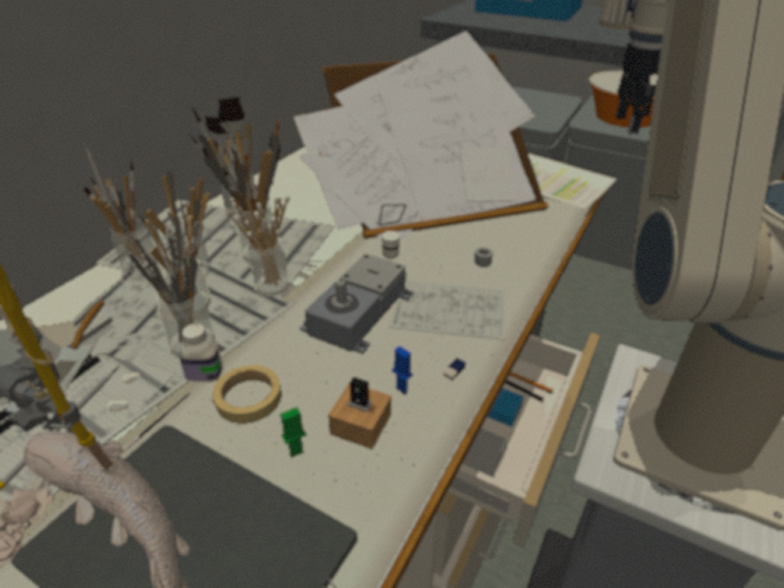

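The top view shows the spacer at about (408,243) in raw pixels, the spindle at (272,170), the slot at (320,173), the key in its holder at (192,229), and the pot at (382,162). The green and blue look-alikes are at (155,203) and (230,239), the eraser at (267,268). I'll measure these next.

```bash
python3 - <<'E'
from h import *
s=snap('top'); C=cloud(s); np.set_printoptions(precision=4,suppress=True)
def blob(p,r,z0,z1,name):
    g=ray(s,p[0],p[1],(z0+z1)/2); m=(np.hypot(C[...,0]-g[0],C[...,1]-g[1])<r)&(C[...,2]>z0)&(C[...,2]<z1)
    P=C[m]; v,u=np.nonzero(m)
    rc=cv2.minAreaRect(P[:,:2].astype(np.float32)*1000) if len(P)>3 else None
    print(name,'ray',g,'n',len(P),'med',np.median(P,0),'mean',P.mean(0),'rect',rc)
    return P
P=blob((408.6,242.9),.04,.018,.04,'spacer')
c,r=cv2.minEnclosingCircle(P[:,:2].astype(np.float32)*1000);print(c,r)
blob((272,168),.02,.085,.12,'spindle')
blob((272,170),.16,.05,.064,'head')
blob((320,173),.016,.0,.054,'slot')
blob((192,229),.05,.07,.11,'keygrip')
blob((194,229),.06,.03,.048,'block')
blob((382,162),.04,.03,.06,'pot')
g=cv2.cvtColor(s['img'],cv2.COLOR_RGB2GRAY)
# slot dark
m=np.zeros_like(g);m[160:186,308:332]=(g[160:186,308:332]<75)
n,l,st,ce=cv2.connectedComponentsWithStats(m)
for i in range(1,n): print('slot?',st[i],ce[i],ray(s,*ce[i],.06))
m=np.zeros_like(g);m[212:246,180:206]=(g[212:246,180:206]<45)
n,l,st,ce=cv2.connectedComponentsWithStats(m)
for i in range(1,n):
  if st[i][4]>5: print('key',st[i],ce[i],ray(s,*ce[i],.09))
E
```

```text
spacer ray [ 0.4537 -0.2751  0.029 ] n 173 med [ 0.457  -0.2764  0.0266] mean [ 0.4565 -0.2767  0.0264] rect ((456.3382568359375, -276.4652404785156), (37.613956451416016, 38.07994842529297), 6.423947811126709)
(457.1331481933594, -277.0986022949219) 20.02359390258789
spindle ray [0.5926 0.0485 0.1025] n 73 med [0.5966 0.0487 0.1035] mean [0.5968 0.049  0.1011] rect ((597.8896484375, 48.78776550292969), (16.785354614257812, 18.690509796142578), 42.10922622680664)
head ray [0.6011 0.0506 0.057 ] n 3210 med [ 0.5975 -0.0031  0.0591] mean [ 0.5988 -0.0056  0.059 ] rect ((655.886962890625, -3.715545654296875), (208.9122314453125, 206.04527282714844), 1.1001405715942383)
slot ray [ 0.6093 -0.0629  0.027 ] n 34 med [ 0.6075 -0.0618  0.0301] mean [ 0.6071 -0.0615  0.0322] rect ((607.9052734375, -62.239471435546875), (22.35877227783203, 20.42880630493164), 46.01679992675781)
keygrip ray [0.4471 0.2146 0.09  ] n 100 med [0.4553 0.2202 0.0918] mean [0.4555 0.2208 0.0898] rect ((456.1275939941406, 221.60643005371094), (26.06263542175293, 13.774015426635742), 5.344622611999512)
block ray [0.4545 0.2215 0.039 ] n 823 med [0.4525 0.2165 0.0436] mean [0.4545 0.2207 0.0433] rect ((456.03369140625, 222.64419555664062), (70.39497375488281, 71.30203247070312), 6.367944240570068)
pot ray [ 0.6399 -0.2069  0.045 ] n 230 med [ 0.6405 -0.2054  0.0481] mean [ 0.641  -0.2054  0.0471] rect ((642.3912963867188, -206.10800170898438), (36.931480407714844, 37.28448486328125), 33.495521545410156)
slot? [318 169   4   9  26] [319.9231 172.6538] [ 0.6006 -0.0608  0.06  ]
key [187 220   9  13 101] [190.6931 226.1188] [0.4533 0.2181 0.09  ]
```

```bash
cat >> h.py <<'E'
def plan(pos,yaw,show=True):
    st=arm.sense(); R=Ro.from_euler('xyz',st['tool_rot'],degrees=True)
    T=Ro.from_euler('xyz',[180,0,yaw],degrees=True)
    o=np.r_[R.inv().apply(np.array(pos)-st['position'])/.5,(R.inv()*T).as_rotvec()/.5]
    print(np.round(o,4).tolist(),'from',np.round(st['position'],4),np.round(st['tool_rot'],2),'clock',st['clock'])
E
python3 -c "
from h import *
plan((.457,-.277,.16),1)"
```

```text
[0.583, -0.3533, 0.1919, -0.0023, 0.0004, 0.8627] from [ 0.2711 -0.5627  0.2557] [-179.93   -0.     25.72] clock 0.15
```

Emit:
drive_tool --pt "0.583 -0.353 0.19 -0.002 0 0.863 1" --pt "0.583 -0.353 0.19 -0.002 0 0.863 1" --pt "0.583 -0.353 0.19 -0.002 0 0.863 1" --pt "0.583 -0.353 0.19 -0.002 0 0.863 1" --pt "0.583 -0.353 0.19 -0.002 0 0.863 1" --pt "0.583 -0.353 0.19 -0.002 0 0.863 1" --pt "0.583 -0.353 0.19 -0.002 0 0.863 1" --pt "0.583 -0.353 0.19 -0.002 0 0.863 1"

```text
clock: 0.95
position: [0.4584, -0.273, 0.1596]
tool_rot: [-179.9, 0.1, 1.3]
wrist_force: [-0.6, -0.2, -0.5]
width: 0.085
gripper_force: 0.0
```

```bash
python3 - <<'E'
from h import *
s=snap('wrist'); save(s,'w1.png'); C=cloud(s)
print(-s['R'].T@s['t'],s['f'])
m=(np.hypot(C[...,0]-.457,C[...,1]+.277)<.04)&(C[...,2]>.02)&(C[...,2]<.035)
P=C[m]; print(len(P), np.median(P,0))
if len(P)>5: print(cv2.minEnclosingCircle(P[:,:2].astype(np.float32)*1000))
g=cv2.cvtColor(s['img'],cv2.COLOR_RGB2GRAY)
plan((.457,-.277,.025),1); st=arm.sense(); print(st['wrist_force'],st['q'])
E
```

```text
[ 0.54029946 -0.27009806  0.2757457 ] 314.61764570333025
1222 [ 0.45873721 -0.27709509  0.02649507]
((457.2877502441406, -277.28350830078125), 19.798198699951172)
[-0.0018, 0.005, 0.2703, -0.0012, 0.0033, 0.0083] from [ 0.4581 -0.2746  0.1601] [-1.7997e+02  9.0000e-02  1.2400e+00] clock 1.0
[-0.27814222  0.3389962   0.12434319] [-3.22025677e+01  2.45515806e+01  1.08652520e+02 -3.22227649e-02
  4.68928688e+01  5.65808031e+01]
```

View pics/w1.png

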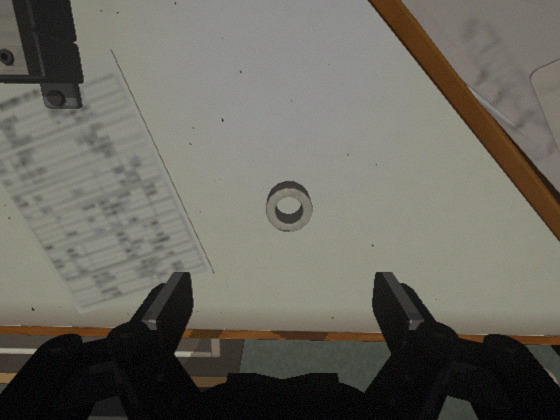

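The wrist view shows the spacer ring at (289,208), the head's corner at top left and the board edge at right. Its measured centre is (0.4572, -0.2773), which agrees with the top view to under 1 mm. I'll descend and grip.

Emit:
drive_tool --pt "0 0 0.1 0 0 0 1" --pt "0 0 0.18 0 0 0 1" --pt "0 0 0.23 0 0 0 1" --pt "0 0 0.26 0 0 0 1" --pt "0 0 0.27 0 0 0 1" --pt "0 0 0.27 0 0 0 1" --pt "0 0 0.27 0 0 0 -1" --pt "0 0 0.27 0 0 0 -1" --squeeze 40

```text
clock: 1.8
position: [0.4581, -0.2783, 0.0276]
tool_rot: [179.9, -0.1, 1.0]
wrist_force: [-0.1, -0.5, 0.3]
width: 0.0594
gripper_force: 0.0
```

Emit:
drive_tool --pt "0 0 0 0 0 0 -1" --pt "0 0 0 0 0 0 -1" --pt "0 0 0 0 0 0 -1" --pt "0 0 0 0 0 0 -1" --pt "0 0 0 0 0 0 -1" --pt "0 0 0 0 0 0 -1"

```text
clock: 2.4
position: [0.4578, -0.2781, 0.0275]
tool_rot: [179.9, -0.1, 1.0]
wrist_force: [-1.0, 0.2, 7.4]
width: 0.0385
gripper_force: 39.6
```

```bash
python3 - <<'E'
from h import *
plan((.457,-.277,.16),1)
print(arm.sense())
E
```

```text
[-0.0012, -0.0017, -0.2649, 0.0039, -0.0032, -0.0003] from [ 0.4578 -0.2781  0.0275] [ 1.7989e+02 -9.0000e-02  9.9000e-01] clock 2.4
{'clock': 2.4, 'q': array([-3.25243443e+01,  3.78951101e+01,  1.10386412e+02, -8.19497986e-02,
        3.15793013e+01,  5.65539849e+01]), 'qvel': array([-0.07096515,  0.01021046,  0.02029904, -0.05868414,  0.00696066,
        0.01768521]), 'tau': array([  0.44624152, -51.04086399, -13.069143  ,   0.06384026,
        -0.36716508,  -0.06474193]), 'position': array([ 0.45783972, -0.27808129,  0.02754223]), 'tool_rot': array([ 1.79887357e+02, -9.23618587e-02,  9.91523823e-01]), 'wrist_force': array([-0.98880337,  0.24709504,  7.35927726]), 'moment': array([-0.05779099,  0.2176504 , -0.1200147 ]), 'gripper_force': 39.642493296414614, 'width': 0.03848153962397448}
```

Emit:
drive_tool --pt "0 0 -0.05 0 0 0 -1" --pt "0 0 -0.15 0 0 0 -1" --pt "0 0 -0.25 0 0 0 -1" --pt "0 0 -0.335 0 0 0 -1" --pt "0.05 -0.1 -0.335 0 0 0 -1" --pt "0.08 -0.2 -0.335 0 0 0 -1" --pt "0.1 -0.3 -0.335 0 0 0 -1" --pt "0.13 -0.4 -0.335 0 0 0 -1"

```text
clock: 3.2
position: [0.5156, -0.0854, 0.1942]
tool_rot: [179.9, -0.0, 1.0]
wrist_force: [0.8, -1.9, -2.0]
width: 0.0383
gripper_force: 41.1
```

```bash
python3 - <<'E'
from h import *
plan((.535,.049,.19),1.1)
st=arm.sense();print(st['width'],st['gripper_force'],st['wrist_force'])
E
```

```text
[0.0433, -0.2681, 0.0081, 0.0021, -0.0013, -0.005] from [ 0.5156 -0.0854  0.1942] [ 1.7994e+02 -4.0000e-02  9.6000e-01] clock 3.2
0.03831030737275916 41.12961173057556 [ 0.83599031 -1.88325787 -1.99885398]
```

Emit:
drive_tool --pt "0.01 -0.1 0 0 0 0 -1" --pt "0.016 -0.18 0 0 0 0 -1" --pt "0.016 -0.24 0 0 0 0 -1" --pt "0.016 -0.25 0 0 0 0 -1" --pt "0.016 -0.25 0 0 0 0 -1" --pt "0.016 -0.25 0 0 0 0 -1" --pt "0.016 -0.25 0 0 0 0 -1"

```text
clock: 3.9
position: [0.5217, 0.0367, 0.1936]
tool_rot: [179.9, -0.0, 0.9]
wrist_force: [-0.7, -0.2, -0.7]
width: 0.0385
gripper_force: 41.1
```

```bash
python3 - <<'E'
from h import *
s=snap('wrist'); save(s,'w2.png'); C=cloud(s)
np.set_printoptions(precision=4,suppress=True)
st=arm.sense(); p=st['position']; print(p,st['tool_rot'],-s['R'].T@s['t'])
def sel(c,r,z0,z1):
    m=(np.hypot(C[...,0]-c[0],C[...,1]-c[1])<r)&(C[...,2]>z0)&(C[...,2]<z1); return m
for nm,c,r,z0,z1 in(('spindle',(.598,.049),.014,.103,.112),('shoulder',(.598,.049),.025,.0635,.07),('spacer',p,.025,p[2]-.012,p[2]+.01)):
    m=sel(c,r,z0,z1); P=C[m]
    print(nm,len(P)); 
    if len(P)>5: 
        print(np.median(P,0),cv2.minEnclosingCircle(P[:,:2].astype(np.float32)*1000)); v,u=np.nonzero(m); print(u.min(),u.max(),v.min(),v.max())
E
```

```text
[0.5217 0.0367 0.1936] [179.9364  -0.0131   0.8974] [0.6034 0.0395 0.3099]
spindle 536
[0.5991 0.0502 0.1047] ((599.364501953125, 50.153297424316406), 8.362403869628906)
251 277 99 126
shoulder 1027
[0.6013 0.0472 0.0647] ((599.062255859375, 50.08515548706055), 17.889020919799805)
244 290 86 135
spacer 6062
[0.5263 0.0374 0.1924] ((523.419677734375, 36.749359130859375), 24.300922393798828)
229 342 252 341
```

View pics/w2.png

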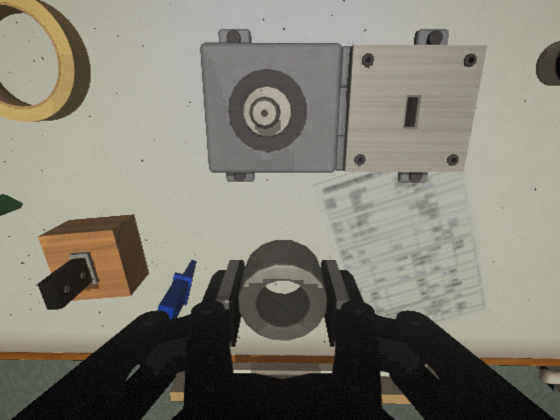

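The wrist view shows the spacer in the jaws at (284,300), the spindle tip at (264,112), the slot at (412,111) and the key at (75,280). From the range data, the spindle axis is at (0.5992, 0.0501). Next I'll find the held spacer's centre in the same camera.

```bash
python3 - <<'E'
from h import *
s=snap('wrist'); C=cloud(s); g=cv2.cvtColor(s['img'],cv2.COLOR_RGB2GRAY)
np.set_printoptions(precision=4,suppress=True)
p=arm.sense()['position']
d=C-p
m=(np.hypot(d[...,0],d[...,1])<.024)&(abs(d[...,1])<.0185)&(abs(d[...,2])<.02)
P=C[m]; h=np.histogram(P[:,2]-p[2],bins=np.arange(-.02,.0201,.002)); print(h[0])
top=np.percentile(P[:,2],90)
Q=P[abs(P[:,2]-np.median(P[P[:,2]>p[2]-.004,2]))<.0015]
x=Q[:,0]; print('top z',np.median(Q[:,2])-p[2],'x range',x.min()-p[0],x.max()-p[0],'y',Q[:,1].min()-p[1],Q[:,1].max()-p[1])
# per-plane tilt
A=np.c_[Q[:,:2]-p[:2],np.ones(len(Q))]; print('tilt',np.linalg.lstsq(A,Q[:,2],rcond=None)[0])
# bore: fit circle to inner edge pixels by radial profile: points radius
c=np.array([(x.min()+x.max())/2,p[1]])
print('inner check', np.hypot(*(Q[:,:2]-c).T).min(), np.hypot(*(Q[:,:2]-c).T).max())
# slot
mm=np.zeros_like(g); mm[85:140,390:435]=(g[85:140,390:435]<60)
n,l,st,ce=cv2.connectedComponentsWithStats(mm)
for i in range(1,n):
    if st[i][4]>20:
        ct=np.argwhere(l==i)[:,::-1]; W=np.array([ray(s,*q,.06)[:2] for q in ct])
        print('slot',st[i],ray(s,*ce[i],.06),cv2.minAreaRect((W*1000).astype(np.float32)))
plan((.5992,.0501,.16),1.1)
E
```

```text
[ 229  244  262  280  270  293  321  310  536 3136  252   39   35   47
   40   46   67    1    0    0]
top z -0.0009148140056793597 x range -0.020249372174570013 0.019854707133838412 y -0.018431562621337525 0.01849694655107987
tilt [-0.0037  0.      0.1926]
inner check 0.010140472448677482 0.021826038381539976
slot [405  97  13  29 267] [ 0.6011 -0.0585  0.06  ] ((601.0413818359375, -58.50130844116211), (7.099069595336914, 20.28398323059082), 89.970947265625)
[0.1553, -0.0243, 0.0671, 0.0021, -0.0004, -0.0072] from [0.5217 0.0368 0.1936] [179.94  -0.01   0.89] clock 4.0
```

Emit:
drive_tool --pt "0.08 -0.015 0 0 0 0 -1" --pt "0.14 -0.024 0.02 0 0 0 -1" --pt "0.155 -0.024 0.06 0 0 0 -1" --pt "0.155 -0.024 0.06 0 0 0 -1" --pt "0.155 -0.024 0.06 0 0 0 -1" --pt "0.155 -0.024 0.06 0 0 0 -1"

```text
clock: 4.6
position: [0.5986, 0.0508, 0.1641]
tool_rot: [179.9, -0.0, 1.0]
wrist_force: [-0.5, 0.3, -1.6]
width: 0.0384
gripper_force: 41.1
```

```bash
python3 - <<'E'
from h import *
plan((.5994,.0501,.135),1.1)
st=arm.sense();print(st['wrist_force'])
s=snap('wrist');C=cloud(s)
m=(np.hypot(C[...,0]-.599,C[...,1]-.05)<.014)&(C[...,2]>.1)&(C[...,2]<.112);P=C[m];print(len(P),np.median(P,0) if len(P) else 0)
# slot cross check
g=cv2.cvtColor(s['img'],cv2.COLOR_RGB2GRAY); save(s,'w3.png')
E
```

```text
[0.0016, 0.0013, 0.0582, 0.002, -0.0004, -0.0049] from [0.5986 0.0508 0.1641] [ 1.7994e+02 -1.0000e-02  9.6000e-01] clock 4.6
[-0.48283909  0.3307668  -1.62803595]
246 [0.60530488 0.05028588 0.1031211 ]
```

View pics/w3.png

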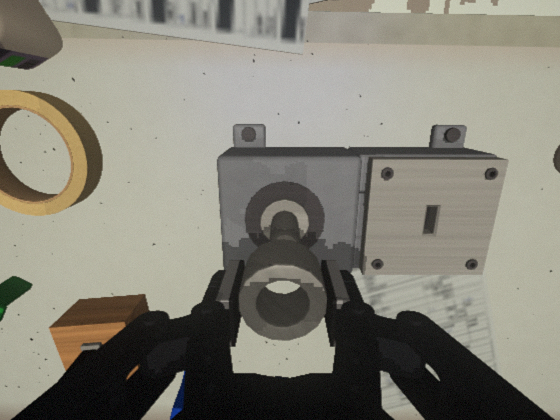

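The wrist view shows the held spacer at (284,300) in line with the spindle at (285,225). I'll start lowering onto the tip.

Emit:
drive_tool --pt "0.002 0.001 0.01 0 0 0 -1" --pt "0.002 0.001 0.03 0 0 0 -1" --pt "0.002 0.001 0.05 0 0 0 -1" --pt "0.002 0.001 0.06 0 0 0 -1" --pt "0.002 0.001 0.068 0 0 0 -1" --pt "0.002 0.001 0.074 0 0 0 -1" --pt "0.002 0.001 0.08 0 0 0 -1" --pt "0.002 0.001 0.08 0 0 0 -1"

```text
clock: 5.45
position: [0.5999, 0.0507, 0.1232]
tool_rot: [179.9, 0.0, 1.0]
wrist_force: [-0.2, 0.1, -1.9]
width: 0.038
gripper_force: 41.1
```

Emit:
drive_tool --pt "0 0 0.01 0 0 0 -1" --pt "0 0 0.02 0 0 0 -1" --pt "0 0 0.03 0 0 0 -1" --pt "0 0 0.04 0 0 0 -1" --pt "0 0 0.048 0 0 0 -1" --pt "0 0 0.052 0 0 0 -1" --pt "0 0 0.055 0 0 0 -1" --pt "0 0 0.055 0 0 0 -1"

```text
clock: 6.25
position: [0.6, 0.0506, 0.0958]
tool_rot: [179.9, 0.0, 1.0]
wrist_force: [-0.7, 0.6, -1.7]
width: 0.0386
gripper_force: 41.1
```

Almost seated. I'll go 1.5 mm more, then open.

Emit:
drive_tool --pt "0 0 0.002 0 0 0 -1" --pt "0 0 0.003 0 0 0 -1" --pt "0 0 0.003 0 0 0 -1"

```text
clock: 6.55
position: [0.6001, 0.0507, 0.0946]
tool_rot: [179.9, -0.0, 1.0]
wrist_force: [-0.0, 0.5, -1.3]
width: 0.0383
gripper_force: 41.1
```

Emit:
drive_tool --pt "0 0 0 0 0 0 0.3" --pt "0 0 0 0 0 0 0.6" --pt "0 0 0 0 0 0 0.6" --pt "0 0 0 0 0 0 0.6" --pt "0 0 -0.05 0 0 0 0.6" --pt "0 0 -0.14 0 0 0 0.6" --pt "0 0 -0.23 0 0 0 0.6" --pt "0 0 -0.23 0 0 0 0.6"

```text
clock: 7.35
position: [0.6038, 0.051, 0.2161]
tool_rot: [180.0, -0.7, 1.0]
wrist_force: [-0.2, 0.1, 0.2]
width: 0.0682
gripper_force: 0.0
```

```bash
python3 - <<'E'
from h import *
np.set_printoptions(precision=4,suppress=True)
s=snap('wrist');C=cloud(s)
m=(np.hypot(C[...,0]-.6,C[...,1]-.0506)<.024)&(C[...,2]>.088)&(C[...,2]<.099);P=C[m]
P=P[np.hypot(P[:,0]-.6,P[:,1]-.0506)>.012]
A=np.c_[P[:,:2]-[.6,.0506],np.ones(len(P))]
print(len(P),np.median(P,0),cv2.minEnclosingCircle((P[:,:2]*1000).astype(np.float32)),np.linalg.lstsq(A,P[:,2],rcond=None)[0])
# key in top cam again not needed
plan((.41,.2215,.20),5.3); print(arm.sense()['q'])
E
```

```text
1114 [0.6019 0.0533 0.0926] ((599.541748046875, 51.500404357910156), 19.897903442382812) [-0.0156 -0.0063  0.0925]
[-0.3784, -0.3478, 0.0233, 0.0018, -0.0144, -0.1504] from [0.6021 0.0509 0.2131] [179.96  -0.41   0.99] clock 7.4
[ 3.732  25.302  98.2168 -0.068  56.0692 92.777 ]
```

The spacer is seated: its top is at 0.094 after correcting for the camera's bias, and it is level. Next is the key.

Emit:
drive_tool --pt "-0.06 -0.06 0 0 0 -0.15 0.6" --pt "-0.13 -0.12 0 0 0 -0.15 0.6" --pt "-0.2 -0.18 0 0 0 -0.15 0.6" --pt "-0.26 -0.24 0 0 0 -0.15 0.6" --pt "-0.32 -0.3 0 0 0 -0.15 0.6" --pt "-0.38 -0.348 0.02 0 0 -0.15 0.6" --pt "-0.38 -0.348 0.02 0 0 -0.15 0.6" --pt "-0.38 -0.348 0.02 0 0 -0.15 0.6"

```text
clock: 8.2
position: [0.406, 0.2216, 0.1984]
tool_rot: [179.9, 0.1, 5.4]
wrist_force: [0.4, -1.2, -0.4]
width: 0.0681
gripper_force: 0.0
```

```bash
python3 - <<'E'
from h import *
np.set_printoptions(precision=4,suppress=True)
s=snap('wrist');C=cloud(s);save(s,'w4.png')
for z0,z1 in((.086,.1),(.038,.0485)):
    m=(np.hypot(C[...,0]-.456,C[...,1]-.2215)<(.03 if z0>.08 else .055))&(C[...,2]>z0)&(C[...,2]<z1);P=C[m]
    print(len(P),np.median(P,0),cv2.minAreaRect((P[:,:2]*1000).astype(np.float32)))
# slope along key height: grip side points
plan((.456,.2215,.12),5.3); print(-s['R'].T@s['t'])
E
```

```text
738 [0.4567 0.2229 0.0925] ((456.1669921875, 222.751708984375), (25.58769416809082, 13.60753345489502), 5.390108585357666)
6006 [0.4598 0.2242 0.0438] ((455.7288818359375, 222.80636596679688), (70.12798309326172, 70.24376678466797), 6.139217376708984)
[0.0977, 0.0087, 0.1576, 0.0029, 0.001, 0.0012] from [0.407  0.2214 0.1988] [179.92   0.03   5.34] clock 8.25
[0.4875 0.2309 0.3146]
```

View pics/w4.png

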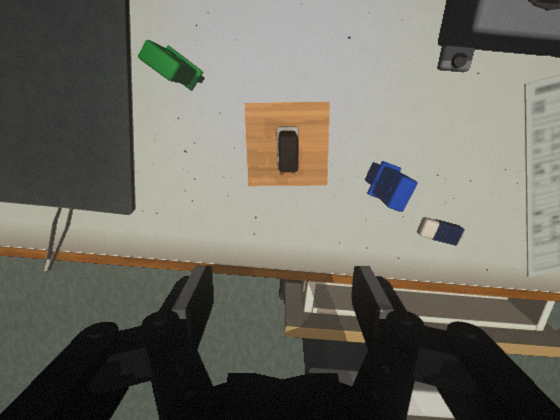

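The wrist view shows the black key at (288,150) in its block, with green and blue look-alikes and the eraser clear of the approach. The key is at (0.4562, 0.2228), turned 5.4°.

Emit:
drive_tool --pt "0.05 0.003 0 0 0 0 0.6" --pt "0.098 0.0065 0 0 0 0 0.6" --pt "0.098 0.0065 0.06 0 0 0 0.6" --pt "0.098 0.0065 0.11 0 0 0 0.6" --pt "0.098 0.0065 0.15 0 0 0 0.6" --pt "0.098 0.0065 0.15 0 0 0 0.6" --pt "0.098 0.0065 0.15 0 0 0 0.6"

```text
clock: 8.95
position: [0.4569, 0.222, 0.1243]
tool_rot: [179.9, 0.0, 5.2]
wrist_force: [-0.0, -0.8, 1.2]
width: 0.0681
gripper_force: 0.0
```

```bash
python3 -c "
from h import *
plan((.4562,.2228,.079),5.4)"
```

```text
[-0.0012, -0.0018, 0.0906, 0.0025, 0.0007, -0.0067] from [0.4569 0.222  0.1243] [1.7993e+02 2.0000e-02 5.2100e+00] clock 8.95
```

Emit:
drive_tool --pt "-0.001 -0.002 0.04 0 0 -0.007 0.6" --pt "-0.001 -0.002 0.075 0 0 -0.007 0.6" --pt "-0.001 -0.002 0.09 0 0 -0.007 0.6" --pt "-0.001 -0.002 0.09 0 0 -0.007 0.6" --pt "-0.001 -0.002 0.09 0 0 -0.007 -0.3" --pt "-0.001 -0.002 0.09 0 0 -0.007 -0.5" --pt "-0.001 -0.002 0.09 0 0 -0.007 -1" --pt "-0.001 -0.002 0.09 0 0 -0.007 -1" --squeeze 60

```text
clock: 9.75
position: [0.4559, 0.2236, 0.08]
tool_rot: [180.0, -0.1, 5.5]
wrist_force: [-0.7, -0.1, 6.5]
width: 0.0132
gripper_force: 58.5
```

Emit:
drive_tool --pt "0 0 0 0 0 0 -1" --pt "0 0 0 0 0 0 -1" --pt "0 0 0 0 0 0 -1" --pt "0 0 0 0 0 0 -1"

```text
clock: 10.15
position: [0.4559, 0.2236, 0.08]
tool_rot: [180.0, -0.1, 5.5]
wrist_force: [-0.5, -0.8, 6.8]
width: 0.0131
gripper_force: 58.4
```

Emit:
drive_tool --pt "0 0 -0.02 0 0 0 -1" --pt "0 0 -0.06 0 0 0 -1" --pt "0 0 -0.12 0 0 0 -1" --pt "0 0 -0.2 0 0 0 -1" --pt "0 0 -0.25 0 0 0 -1" --pt "0 0 -0.25 0 0 0 -1"

```text
clock: 10.75
position: [0.4575, 0.2247, 0.2084]
tool_rot: [-179.9, -0.4, 5.5]
wrist_force: [-0.2, -0.2, -0.3]
width: 0.0134
gripper_force: 58.5
```

Emit:
drive_tool --pt "0.016 0.09 0 0 0 0.155 -1" --pt "0.032 0.18 0 0 0 0.155 -1" --pt "0.048 0.27 0 0 0 0.155 -1" --pt "0.064 0.36 0 0 0 0.155 -1" --pt "0.08 0.45 0 0 0 0.155 -1" --pt "0.093 0.53 0 0 0 0.155 -1" --pt "0.093 0.579 0 0 0 0.155 -1" --pt "0.093 0.579 0 0 0 0.155 -1"

```text
clock: 11.55
position: [0.5293, -0.0627, 0.2039]
tool_rot: [179.9, 0.0, 0.8]
wrist_force: [0.8, -0.5, -0.6]
width: 0.0135
gripper_force: 58.8
```

Emit:
drive_tool --pt "0 0 0 0 0 0 -1" --pt "0 0 0 0 0 0 -1" --pt "0 0 0 0 0 0 -1"

```text
clock: 11.85
position: [0.5292, -0.0589, 0.2044]
tool_rot: [180.0, 0.0, 1.1]
wrist_force: [0.1, -0.4, 0.0]
width: 0.0129
gripper_force: 58.8
```

```bash
python3 - <<'E'
from h import *
np.set_printoptions(precision=4,suppress=True)
s=snap('wrist');C=cloud(s);save(s,'w5.png');g=cv2.cvtColor(s['img'],cv2.COLOR_RGB2GRAY)
st=arm.sense();p=st['position'];print(p,st['tool_rot'],st['wrist_force'],st['width'],'cam',-s['R'].T@s['t'])
d=C-p
for z0,z1 in((.005,.02),(-.034,-.026),(-.08,-.04)):
    m=(np.hypot(d[...,0],d[...,1])<.022)&(abs(d[...,1])<.012)&(d[...,2]>z0)&(d[...,2]<z1);P=d[m]
    if len(P)>5: print(z0,len(P),P.min(0),P.max(0),cv2.minAreaRect((P[:,:2]*1000).astype(np.float32)))
m=(abs(C[...,0]-.601)<.03)&(abs(C[...,1]+.06)<.03)&(C[...,2]>.02); v,u=np.nonzero(m)
mm=np.zeros_like(g); a,b,c,e=u.min(),u.max(),v.min(),v.max(); print(a,b,c,e)
mm[c:e,a:b]=g[c:e,a:b]<70
n,l,sx,ce=cv2.connectedComponentsWithStats(mm)
for i in range(1,n):
    if sx[i][4]>60:
        W=np.array([ray(s,*q,.06)[:2] for q in np.argwhere(l==i)[:,::-1]]); print('slot',sx[i],W.mean(0),cv2.minAreaRect((W*1000).astype(np.float32)))
E
```

```text
[ 0.5293 -0.0589  0.2045] [179.9541   0.0086   1.1393] [-0.5155 -0.5565 -1.4688] 0.012952506838967672 cam [ 0.6109 -0.0559  0.3207]
0.005 3183 [-0.0135 -0.0119  0.005 ] [0.0142 0.012  0.02  ] ((0.12464618682861328, -0.26613330841064453), (27.524621963500977, 23.899274826049805), 1.4606860876083374)
-0.034 446 [ 0.0065 -0.0076 -0.0339] [ 0.0165  0.0099 -0.0261] ((11.533645629882812, 1.1301770210266113), (9.449907302856445, 17.735103607177734), 1.8245335817337036)
-0.08 159 [ 0.0091 -0.0018 -0.0756] [ 0.0104  0.0041 -0.0491] ((9.772868156433105, 1.1662752628326416), (1.250846266746521, 5.834772109985352), 0.9134904742240906)
1 558 0 418
slot [ 504    0   54   79 1184] [ 0.6636 -0.2445] ((665.135009765625, -244.5588836669922), (73.28932189941406, 13.964239120483398), 46.54029846191406)
slot [121  40  15  14 129] [0.6501 0.0589] ((650.3511962890625, 59.033390045166016), (8.660019874572754, 10.292405128479004), 1.1089884042739868)
slot [424  50  36  43 676] [ 0.6343 -0.1748] ((633.5682983398438, -176.3580322265625), (31.898115158081055, 21.429428100585938), 27.312685012817383)
slot [214  
[... 1071 characters left out ...]
1740722656, -60.04020309448242), (12.574333190917969, 25.245529174804688), 1.0429528951644897)
slot [   17   249   532   169 43019] [ 0.3544 -0.0608] ((383.8756408691406, -61.930267333984375), (206.78802490234375, 594.6571044921875), 0.9488470554351807)
slot [  52  260   62   68 1735] [0.4344 0.1347] ((436.09735107421875, 131.93618774414062), (27.21470069885254, 100.78710174560547), 44.46609115600586)
slot [507 364  34  12 201] [ 0.3552 -0.3132] ((352.256591796875, -314.9680480957031), (14.707794189453125, 32.842247009277344), 0.9814819693565369)
slot [519 383  27  26 270] [ 0.3232 -0.3358] ((322.5838623046875, -339.5596923828125), (51.046470642089844, 18.50151824951172), 48.616703033447266)
```

View pics/w5.png

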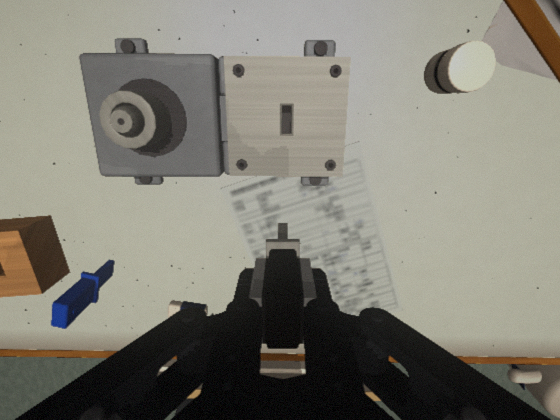

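The wrist view shows the slot at (287,119), the blade tip pointing at (283,230) and the spacer still seated at (125,120). I'll measure the slot in the same frame.

```bash
python3 - <<'E'
from h import *
np.set_printoptions(precision=4,suppress=True)
s=snap('wrist');C=cloud(s);g=cv2.cvtColor(s['img'],cv2.COLOR_RGB2GRAY)
print(g[119,272:302]); print(g[96:142,287])
print(g[110,272:302])
p=arm.sense()['position']
c=g[95:145,270:304]; t,b=cv2.threshold(c,0,255,cv2.THRESH_BINARY_INV+cv2.THRESH_OTSU)
n,l,sx,ce=cv2.connectedComponentsWithStats(b); i=1+np.argmax(sx[1:,4]); print(t,sx[i])
W=np.array([ray(s,q[0]+270,q[1]+95,.06)[:2] for q in np.argwhere(l==i)[:,::-1]]); print(cv2.minAreaRect((W*1000).astype(np.float32)))
m=(abs(C[...,0]-.601)<.03)&(abs(C[...,1]+.06)<.03)&(C[...,2]>.05)&(C[...,2]<.07);print('cover z',np.median(C[m][:,2]))
m=(abs(C[...,0]-.6)<.06)&(C[...,1]<-.006)&(C[...,1]>-.13)&(C[...,2]>.056)&(C[...,2]<.065);print('cover',cv2.minAreaRect((C[m][:,:2]*1000).astype(np.float32)))
print(p)
E
```

```text
[154 157 161 159 161 160 160 152 107  91  75  74  78  75  75  73  74  64
  61  77 108 132 159 161 160 160 157 158 156 160]
[162 159 160 156 163 161 159 143  86  80  57  51  47  49  57  52  56  74
  76  75  65  74  71  73  73  71  76  74  72  71  72  72  69  73  70  71
  67  77 104 124 138 147 146 152 154 156]
[159 156 159 161 158 161 159 150 110  85  58  49  51  52  49  57  53  49
  47  72 109 134 162 160 159 160 160 161 161 166]
117.0 [ 10   9  13  32 400]
((600.511474609375, -59.67161560058594), (23.722951889038086, 9.69140911102295), 1.0980193614959717)
cover z 0.05871147716740497
cover ((600.4771118164062, -59.8707389831543), (92.38265228271484, 96.25861358642578), 0.6424978375434875)
[ 0.5294 -0.0591  0.2046]
```

Emit:
drive_tool --pt "0.08 0.003 0 0 0 0 -1" --pt "0.13 0.006 0 0 0 0 -1" --pt "0.1425 0.006 0.03 0 0 0 -1" --pt "0.1425 0.006 0.08 0 0 0 -1" --pt "0.1425 0.006 0.11 0 0 0 -1" --pt "0.1425 0.006 0.11 0 0 0 -1" --pt "0.1425 0.006 0.11 0 0 0 -1"

```text
clock: 12.65
position: [0.6001, -0.0616, 0.1493]
tool_rot: [180.0, 0.1, 1.1]
wrist_force: [0.7, 0.2, 0.5]
width: 0.0137
gripper_force: 58.8
```

```bash
python3 - <<'E'
from h import *
np.set_printoptions(precision=4,suppress=True)
s=snap('wrist');C=cloud(s);save(s,'w6.png',(200,120,380,300),3)
st=arm.sense();p=st['position'];print(p,st['tool_rot'],st['wrist_force'])
d=C-p
for z0,z1 in((-.034,-.026),(-.076,-.04)):
    m=(np.hypot(d[...,0],d[...,1])<.022)&(abs(d[...,1])<.012)&(d[...,2]>z0)&(d[...,2]<z1);P=C[m]
    if len(P)>5: print(z0,len(P),P.min(0),P.max(0),cv2.minAreaRect((P[:,:2]*1000).astype(np.float32)))
m=(abs(C[...,0]-.6)<.06)&(C[...,1]<-.006)&(C[...,1]>-.13)&(C[...,2]>.056)&(C[...,2]<.065);print('cover',cv2.minAreaRect((C[m][:,:2]*1000).astype(np.float32)))
E
```

```text
[ 0.6008 -0.0617  0.1501] [179.9423  -0.0245   1.055 ] [ 1.0149 -0.2015 -0.1416]
-0.034 449 [ 0.6064 -0.0693  0.1161] [ 0.6166 -0.0517  0.124 ] ((611.6124877929688, -60.536346435546875), (9.974982261657715, 17.661725997924805), 1.2094216346740723)
-0.076 158 [ 0.609  -0.0634  0.0745] [ 0.6106 -0.0576  0.1003] ((609.8453369140625, -60.47978973388672), (1.5760129690170288, 5.832966327667236), 0.9222064018249512)
cover ((600.5169067382812, -59.71554946899414), (92.7937240600586, 96.37002563476562), 0.8188541531562805)
```

View pics/w6.png

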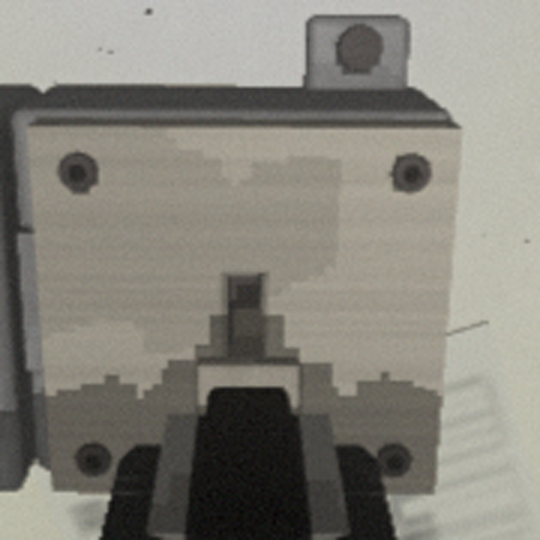

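The crop shows the blade at (247,330), just short of the slot mouth and in line with it. Measured in the same frame, the blade is 0.7 mm to the -y side, so I'll correct that and go down.

Emit:
drive_tool --pt "0 -0.0013 0 0 0 0 -1" --pt "0 -0.0013 0.01 0 0 0 -1" --pt "0 -0.0013 0.02 0 0 0 -1" --pt "0 -0.0013 0.028 0 0 0 -1" --pt "0 -0.0013 0.034 0 0 0 -1" --pt "0 -0.0013 0.04 0 0 0 -1" --pt "0 -0.0013 0.046 0 0 0 -1" --pt "0 -0.0013 0.046 0 0 0 -1"

```text
clock: 13.5
position: [0.6005, -0.0611, 0.1261]
tool_rot: [180.0, 0.0, 1.0]
wrist_force: [-0.0, -0.1, -0.5]
width: 0.0133
gripper_force: 58.8
```

Emit:
drive_tool --pt "0 0 0.01 0 0 0 -1" --pt "0 0 0.02 0 0 0 -1" --pt "0 0 0.03 0 0 0 -1" --pt "0 0 0.04 0 0 0 -1" --pt "0 0 0.048 0 0 0 -1" --pt "0 0 0.054 0 0 0 -1" --pt "0 0 0.054 0 0 0 -1"

```text
clock: 14.2
position: [0.6008, -0.0612, 0.0996]
tool_rot: [179.9, -0.0, 1.0]
wrist_force: [-1.3, -0.1, 3.6]
width: 0.0131
gripper_force: 59.3
```

Emit:
drive_tool --pt "0 0 0.004 0 0 0 -1" --pt "0 0 0.007 0 0 0 -1" --pt "0 0 0.009 0 0 0 -1" --pt "0 0 0.011 0 0 0 -1" --pt "0 0 0.012 0 0 0 -1" --pt "0 0 0.012 0 0 0 -1" --pt "0 0 0.012 0 0 0 -1"

```text
clock: 14.9
position: [0.6009, -0.0612, 0.095]
tool_rot: [179.9, -0.0, 1.1]
wrist_force: [-5.6, 0.8, 15.7]
width: 0.0132
gripper_force: 61.5
```

Emit:
drive_tool --pt "0 0 0 0 0 0 -1" --pt "0 0 0 0 0 0 -1" --pt "0 0 0 0 0 0 -1" --pt "0 0 0 0 0 0 -1"

```text
clock: 15.3
position: [0.6009, -0.0612, 0.095]
tool_rot: [179.9, -0.0, 1.0]
wrist_force: [-5.6, 0.8, 16.0]
width: 0.0131
gripper_force: 61.5
```

```bash
python3 - <<'E'
from h import *
np.set_printoptions(precision=4,suppress=True)
s=snap('wrist');C=cloud(s);st=arm.sense();p=st['position'];print(p,st['wrist_force'],st['gripper_force'])
d=C-p
m=(abs(d[...,0]-.0145)<.003)&(abs(d[...,1])<.008)&(d[...,2]<-.015)&(d[...,2]>-.05);print('collar top (65 minus ~1.3 bias expected)',np.percentile(C[m][:,2],[10,50,90]))
s=snap('top');C=cloud(s)
m=(np.hypot(C[...,0]-.599,C[...,1]-.05)<.03)&(C[...,2]>.08)&(C[...,2]<.1);P=C[m];print('spacer',len(P),np.median(P,0) if len(P) else '')
E
```

```text
[ 0.6009 -0.0612  0.095 ] [-5.4318  0.2338 15.6228] 61.50952935218811
collar top (65 minus ~1.3 bias expected) [0.059  0.0644 0.0772]
spacer 75 [0.6037 0.0624 0.0925]
```

The collar is down on the cover and the spacer is seated. Handing in.

```bash
python3 -c "
from h import *
print(arm.job_done())"
```

```text
the job is handed in; nothing more can be done
None
```

The spacer is seated on the spindle shoulder and released, and the key is held in the slot, pressed until its collar met the cover. I handed the job in at about 15 s; no verdict came back.

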